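# Shut the twin contact grill after service

### The job

The twin contact grill is cold and wiped down: close it up for the night. Push its grease tray fully home, and press each of the two raised top plates down by its handle until it lies shut on its lower plate, without slamming the tray or the plates. Do it all with the fingertips or the outside of the fingers: do not lift the plates up high, pull the tray right out or pick anything up, and leave the bottles, cups and utensils where they are.

Things in the scene. Friction and masses are not known exactly. Their poses are not given: they have to be found in the camera images.
- grill: twin contact grill, stainless steel, fixed. Housing 540 mm wide (y) by 340 mm deep (x), deck 97 mm high, with two ribbed lower plates and two hinged top plates, left (+y) and right (-y), each 225 mm wide, 45 mm apart. Origin: centre of its footprint on the counter; x points to its back (away from the robot), y left, z up. Front face at x = -170 mm; knobs stand 20 mm out of it at y = +-200 mm
- tray (a joint): how far the grease tray is drawn out towards the grill's front (-x of the grill), m: 0 = fully home, front panel against the housing; stop at 0.19. It slides straight on runners with about 2.5 N of friction and stays where it is left
- tray_pull (a point): centre of the tray's black pull bar, which moves with the tray: bar 11 mm thick, 100 mm long along the grill's y, 35 mm in front of the tray's front panel, 56 mm above the counter. The panel is 184 mm wide, from 31 to 79 mm above the counter. With the tray home the pull is at grill x = -207 mm, y = 0
- plate_left: left hinged top plate. Origin: centre of its handle, a black bar along y, 26 mm thick, 136 mm long. Axes: the grill's when shut; raised by angle t it is turned t about +y (front up). Hinge axis: along y through grill x = +118, z = 130 mm. Shut (t = 0, a stop), the origin is at grill x = -217, y = +135, z = 148 mm. Sprung and stiff: stays at any t; 3 to 8 N down on the handle lowers it
- plate_right: right hinged top plate. Origin: centre of its handle, a black bar along y, 26 mm thick, 136 mm long. Axes: the grill's when shut; raised by angle t it is turned t about +y (front up). Hinge axis: along y through grill x = +118, z = 130 mm. Shut (t = 0, a stop), the origin is at grill x = -217, y = -135, z = 148 mm. Sprung and stiff: stays at any t; 3 to 8 N down on the handle lowers it
- red_bottle: red squeeze bottle with a white nozzle, 60 mm across, 185 mm tall, standing loose. Origin: centre of its underside. A bystander: leave it alone
- yellow_bottle: yellow squeeze bottle with a white nozzle, 60 mm across, 185 mm tall, standing loose. Origin: centre of its underside. A bystander: leave it alone
- black_bottle: black sauce bottle with a red nozzle, 62 mm across, 215 mm tall, standing loose. Origin: centre of its underside. A bystander: leave it alone
- shaker: aluminium spice shaker with a green cap, 62 mm across, 110 mm tall, standing loose. Origin: centre of its underside. A bystander: leave it alone
- dip_cups: nested stack of small black dip cups, 60 mm across, 57 mm tall, standing loose in front of the grill's left plate. Origin: centre of its underside. A bystander: leave it alone
- scraper: grill scraper lying flat, 240 mm long and 75 mm wide, 20 mm high, black handle and steel blade (origin near its middle), in front of the grill's right plate. A bystander: leave it alone

How it is judged (in metres and radians):
At the end, for the whole second after the job is handed in: The grease tray is within 5 mm of fully home, both top plates are within 0.025 rad (about 8 mm at the handle) of shut, all at rest, and every loose bottle, cup stack and utensil is within 25 mm of where it stood (value of joint tray below 0.005 m and angle between each of plate_left, plate_right's own z axis and vertical below 0.025 rad and velocity of joint tray between -0.02 and 0.02 m/s and angular speed of each of plate_left, plate_right below 0.03 rad/s and distance of each of red_bottle, yellow_bottle, black_bottle, shaker, dip_cups, scraper from where it was at the start of the episode below 0.025 m); the robot touches nothing.
It fails at once if a top plate (faster than 1.5 rad/s, half a metre per second at the handle) or the tray (faster than 0.6 m/s) is slammed (angular speed of any of plate_left, plate_right above 1.5 rad/s or velocity of joint tray below -0.6 m/s).
It fails at once if a top plate is lifted: raised beyond 0.65 rad (the starts lie below 0.55) (angle between any of plate_left, plate_right's own z axis and vertical above 0.65 rad).
It fails at once if the tray is drawn out beyond 125 mm (the starts lie below 110 mm) (value of joint tray above 0.125 m).
It fails at once if a bottle, the shaker, the cups or a utensil is moved or lifted by more than 25 mm (distance of any of red_bottle, yellow_bottle, black_bottle, shaker, dip_cups, scraper from where it was at the start of the episode above 0.025 m).
It fails at once if a standing bottle, the shaker or the cup stack is tipped by more than 0.5 rad (angle between any of red_bottle, yellow_bottle, black_bottle, shaker, dip_cups's own z axis and vertical above 0.5 rad).
It also fails if it takes over 64 s, if anything falls off the work surface, if the arm or the gripper's body presses on something with over 40 N, if the wrist force passes 120 N, or if a joint passes its speed limit or range.

### The arm

A 6-joint arm with a two-finger parallel gripper is mounted at the origin on the work surface. World frame = base frame: x ahead of the robot, y to its left, z up, the work surface at z = 0. Lengths are in m, angles in degrees, forces in N, time in s.
With the tool pointing down it reaches from about 0.3 to 1 m from the base axis. Payload 5.1 kg.
Tool frame: the origin (TCP) lies on the centre line of the jaws, within the pads' length; the fingertips stand 19 mm ahead of it and the grasp point (between the pads) is the TCP; z points along the fingers, y is the line along which they close (so a half turn about z gives the same grasp; the last joint's range is limited). The gripper opens to 95 mm and grips with 3 to 60 N. Pads are 20 mm wide; open, the fingers measure 119 mm over their backs; the gripper's body (75 mm by 180 mm) begins 59 mm behind the grasp point.
Start: joints at [65.569, 7.093, 94.555, -0, 78.352, -4.733], TCP at [0.219, 0.612, 0.234] pointing down, gripper open.
Joint ranges: [-149.61, 149.61], [-58.7, 133.49], [1.44, 155.28], [-77.14, 257.14], [18.33, 153.61], [-166.67, 166.67]. Speed limits (degrees/s): [147.25, 147.25, 180, 180, 180, 180].

### API

Orientations are given as [roll, pitch, yaw] about the fixed x, y, z axes, in that order (R = Rz(yaw) Ry(pitch) Rx(roll)).
In Python, from station import read_state, read_camera, hand_in gives the robot as it stands.
- The arm moves only by the tool servo_tool, never from a script. Its argument "rows" is text: rows parted by semicolons, each of 6 numbers parted by spaces: the shift along the tool's x, y, z in units of 60 mm (1.0 is 60 mm), then the turn, a rotation vector about the tool's x, y, z in units of 0.12 rad (1.0 is 0.12 rad). In form: tx ty tz wx wy wz; .... A call has 1 to 12 rows; each row shifts and turns the commanded pose from where the row before left it, along the tool's axes as they then stand; what a row does not reach is not made up. A row lasts 1/8 s, in which the tool goes at most 62.5 mm and 10.7 degrees, less where a joint would pass 70% of its speed; a pose out of reach is approached as far as the arm can. A call with a number of a shift or a turn outside -1 to 1 is refused whole. A call with a gripper value outside its range is refused whole. "claw" is the opening, from 0 (shut) to 1 (fully open), set as the call begins (left out, the last holds). The fingers move at their own pace and stop on an object; the grip force is fixed at half the most. Time passes only in rows, so rows that do not move let the fingers close. It gives the time, the measured TCP pose, the force, the opening and the grip force at its end, in the units of the state.
- read_state(): the state, without advancing time (a new reading comes with each control period).
- read_camera(name): name is "scene" or "side" or "wrist"; returns a dict with "img" (420x560x3 uint8, red, green, blue), "fx", "fy", "cx", "cy" (pixels), "R" (3x3) and "t" (3): a world point X has camera coordinates R X + t; the wrist camera has in their place "T_tool_cam" (4x4, takes a point from camera to tool coordinates, whose origin is the TCP and whose axes are the flange's). Camera axes: x right, y down, z forward; pixel columns grow to the right and rows downward; lengths in m; the calibration is good to about 2 mm. A picture is of the moment at which its call begins: read the wrist's pose just before it. There is no depth.
- hand_in(): hands the job in; it is judged then, once.
The state is a dict: "clock": time; "joints": joint angles; "joint_vel": joint speeds; "tau": joint torques, N m; "eef_pos": TCP position; "eef_rot": TCP orientation; "wrist_force": force on the tool from outside, world axes, zero at the start; "torque": the same for the moment, N m; "width": opening from 0.0 (shut) to 1.0 (fully open); "grip_force": force on a finger pad.
Only numpy, scipy, OpenCV 4.12 (cv2) and the standard library are available. Lean on these libraries where they do the work, as an engineer would, in place of code of your own. Each camera call takes 0.05 s, during which the arm holds its last target. There are 200 camera calls.

## Working session

There is one attempt and no reset: what is moved stays moved. The work goes in short steps, Python scripts to look and compute and a tool call to move; the robot and the scene stay as the last step left them, time stands still between calls to the robot, and variables do not carry over. Pictures are saved under pics/ and viewed, at most 10 in all, crops included, and the job is handed in when it is done.

Besides the shell and the picture viewer there is one more tool, called after "Request:" as name(argument=value, ...), one argument or row to a line, values as JSON. servo_tool: Moves the arm, as the interface text tells. Its arguments: {"type":"object","properties":{"rows":{"type":"string"},"claw":{"type":"number"}},"required":["rows"]}

```bash
mkdir -p pics; ls; cat > h.py <<'E'
import numpy as np, cv2, json
from station import read_state, read_camera
def save(n,f):
    s=read_state(); c=read_camera(n); cv2.imwrite(f'pics/{f}.png',c['img'][:,:,::-1])
    np.save(f'pics/{f}.npy',dict(c=c,s=s),allow_pickle=True); return c,s
def load(f): d=np.load(f'pics/{f}.npy',allow_pickle=True).item(); return d['c'],d['s']
def ray(c,u,v):
    R=np.array(c['R']);t=np.array(c['t'])
    d=R.T@np.array([(u-c['cx'])/c['fx'],(v-c['cy'])/c['fy'],1.]); return -R.T@t,d
def onz(c,u,v,z):
    o,d=ray(c,u,v); return o+d*(z-o[2])/d[2]
def proj(c,X):
    p=np.array(c['R'])@np.array(X)+np.array(c['t']); return p[0]/p[2]*c['fx']+c['cx'],p[1]/p[2]*c['fy']+c['cy']
def tri(c1,p1,c2,p2):
    o1,d1=ray(c1,*p1);o2,d2=ray(c2,*p2)
    d1/=np.linalg.norm(d1);d2/=np.linalg.norm(d2)
    a=np.linalg.lstsq(np.c_[d1,-d2],o2-o1,rcond=None)[0]
    A=o1+a[0]*d1;B=o2+a[1]*d2; return (A+B)/2,np.linalg.norm(A-B)
E
python3 - <<'E'
from h import *
for n in('scene','side'):
    c,s=save(n,n+'0'); R=np.array(c['R']);print(n,c['fx'],-R.T@np.array(c['t']),R[2])
print(s)
E
```

```text
pics
scene 534.7978506252915 [0.67155652 0.43765017 1.39822287] [-0.04388355 -0.33072635 -0.94270585]
side 399.84363473848805 [0.29781297 0.17789975 1.16483439] [ 0.2654349  -0.14290949 -0.95347847]
{'clock': 0.05, 'joints': array([ 6.55697222e+01,  7.13112936e+00,  9.46325056e+01, -2.14620628e-03,
        7.83521427e+01, -4.73389272e+00]), 'joint_vel': array([ 0.03382343, -0.04542386, -0.12812379, -0.02305358, -0.07725154,
        0.00288235]), 'tau': array([-1.11671779e-04, -4.19151163e+01, -3.61391795e+01,  7.78225623e-02,
        4.62129631e-02, -5.76891921e-05]), 'eef_pos': array([0.21887583, 0.6114062 , 0.23243001]), 'eef_rot': array([-1.79884444e+02, -7.46093198e-03,  1.60304043e+02]), 'wrist_force': array([-0.24232222, -1.08316054, -0.33624157]), 'torque': array([-0.08459815,  0.02207497, -0.02405322]), 'grip_force': 0.0, 'width': 1.0022513329401308}
```

View pics/scene0.png

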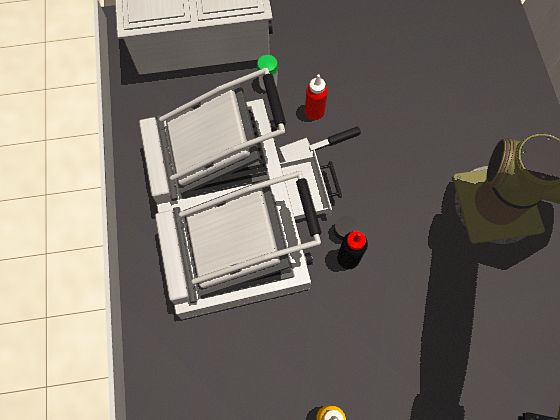

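View pics/side0.png

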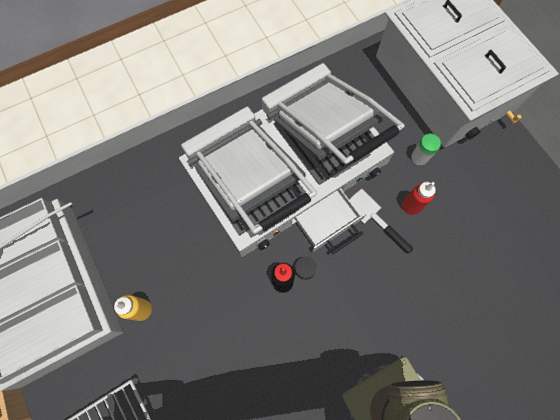

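Both views show the grill. Scene: right handle about (265,72)–(283,125), left handle (299,180)–(316,236), pull (332,163)–(339,196), black bottle (353,245), cups (343,228). Side: left handle (258,227)–(310,198), right handle (350,158)–(400,126), pull (330,250)–(361,235). Next I'll enlarge these areas to get precise points.

```bash
python3 - <<'E'
from h import *
def crop(f,x,y,w,h,k):
    i=cv2.imread(f'pics/{f}.png')[y:y+h,x:x+w].astype(float)
    i=np.clip(255*(i/255)**.6,0,255).astype(np.uint8)
    i=cv2.resize(i,None,fx=k,fy=k,interpolation=cv2.INTER_CUBIC)
    for g in range(0,w,20): cv2.putText(i,str(x+g),(g*k,8),0,.3,(0,0,255),1); cv2.line(i,(g*k,0),(g*k,h*k),(0,0,255) if 0 else (80,80,200),1)
    for g in range(0,h,20): cv2.putText(i,str(y+g),(0,g*k+8),0,.3,(0,0,255),1); cv2.line(i,(0,g*k),(w*k,g*k),(80,80,200),1)
    cv2.imwrite(f'pics/{f}_crop.png',i)
crop('scene0',240,50,140,230,3) if 0 else crop('scene0',230,55,150,220,2.7.__int__() if 0 else 2)
crop('side0',240,110,190,190,3)
i=cv2.imread('pics/scene0.png')
crop('scene0',245,60,130,200,3)
E
```

```text
(no output)
```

View pics/scene0_crop.png

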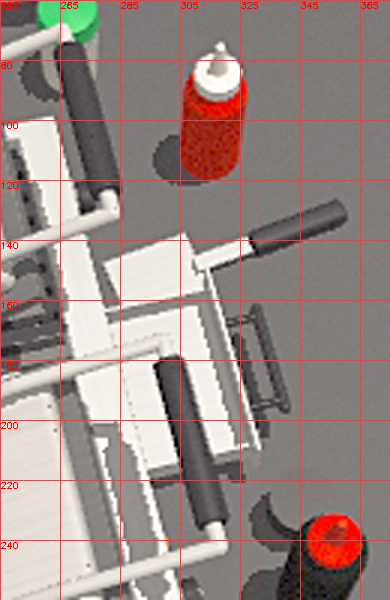

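View pics/side0_crop.png

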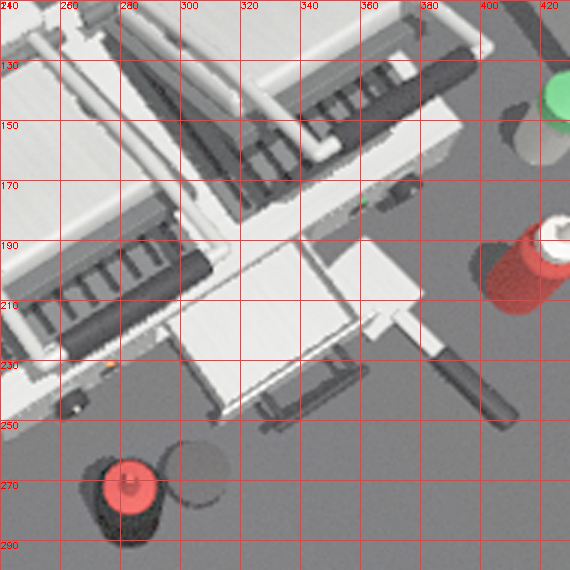

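Enlarged, scene: right handle ends (268,74)/(282,124), left handle (302,179)/(316,234), pull (331,163)/(340,196). Side: left handle (262,223)/(309,197), right handle (352,157)/(398,131), pull (328,253)/(362,233). The cups are the dark disc at (305,268) in the side view, beside the black bottle; the scraper blade lies close beside the tray.

```bash
cat > m.py <<'E'
from h import *
a,_=load('scene0');b,_=load('side0')
P={}
for n,p,q in [('R-',(268.3,74.3),(398,131)),('R+',(281.7,124.3),(351.7,156.7)),('L-',(301.7,179.3),(309,197.3)),('L+',(316,234),(261.7,223.3)),('T-',(331,162.7),(362,233)),('T+',(340.3,196),(328,252.7))]:
    X,e=tri(a,p,b,q);P[n]=X;print(n,X.round(4),round(e,4))
d=(P['R+']-P['R-'])+(P['L+']-P['L-'])+(P['L+']+P['L-']-P['R+']-P['R-'])*2
print('len',[np.linalg.norm(P[k+'+']-P[k+'-']) for k in'RLT'])
yaw=np.arctan2(-d[0],d[1]);print('yaw',np.degrees(yaw))
ex=np.array([np.cos(yaw),np.sin(yaw)]);ey=np.array([-ex[1],ex[0]])
L=(P['L+']+P['L-'])/2;R=(P['R+']+P['R-'])/2;T=(P['T+']+P['T-'])/2
ang={};og=[]
r=np.hypot(335,18);a0=np.arctan2(18,335)
for k,H,s in(('L',L,.135),('R',R,-.135)):
    al=np.arcsin((H[2]-.13)/(r/1000));t=al-a0;gx=.118-r/1000*np.cos(al)
    og.append(H[:2]-gx*ex-s*ey);print(k,H.round(4),'t',t,'gx',gx,'origin',og[-1].round(4))
o=(og[0]+og[1])/2
print('o',o); print('tray pull',T.round(4),'grill', (T[:2]-o)@ex,(T[:2]-o)@ey,'tray',-.207-(T[:2]-o)@ex)
for n,uv,z in(('cups',(305.5,268.5),.057),('blk top',(283,272),.215),('red noz',(422,195),.16),('scraper handle end',(410,248),.012),('scr blade corner',(360,190),.01),('scr blade c2',(380,207),.01)):
    X=onz(b,*uv,z);print(n,X.round(3),'grill',((X[:2]-o)@ex).round(3),((X[:2]-o)@ey).round(3))
# check corner
for n,X in(('FL deck',(-.17,.27,.097)),('FR deck',(-.17,-.27,.097)),('tray panel TL',(T[:2]-o)@ex+.035)) if 0 else (('FL',(-.17,.27,.097)),('FR',(-.17,-.27,.097)),('BL',(.17,.27,.097))):
    W=np.r_[o+X[0]*ex+X[1]*ey,X[2]];print(n,np.round(proj(a,W),1),np.round(proj(b,W),1))
E
python3 m.py
```

```text
R- [ 0.5907 -0.3107  0.2959] 0.0034
R+ [ 0.5807 -0.1668  0.3094] 0.0023
L- [ 0.5528 -0.039   0.2707] 0.0008
L+ [0.5454 0.0944 0.2797] 0.0074
T- [ 0.4444 -0.165   0.0647] 0.0032
T+ [ 0.4404 -0.0495  0.0929] 0.0063
len [np.float64(0.1448864152381323), np.float64(0.13387298559397387), np.float64(0.1189649382990158)]
yaw 6.94674662296502
L [0.5491 0.0277 0.2752] t 0.39391131357877135 gx -0.1844355532411302 origin [ 0.7485 -0.084 ]
R [ 0.5857 -0.2388  0.3027] t 0.4869601088961423 gx -0.16963646201238458 origin [ 0.7377 -0.0842]
o [ 0.7431136  -0.08410388]
tray pull [ 0.4424 -0.1072  0.0788] grill -0.30126518776725836 0.013401291759167575 tray 0.09426518776725837
cups [0.435 0.024 0.057] grill -0.293 0.144
blk top [0.434 0.097 0.215] grill -0.285 0.217
red noz [ 0.444 -0.334  0.16 ] grill -0.327 -0.212
scraper handle end [ 0.345 -0.282  0.012] grill -0.419 -0.149
scr blade corner [ 0.572 -0.252  0.01 ] grill -0.19 -0.146
scr blade c2 [ 0.495 -0.276  0.01 ] grill -0.269 -0.16
FL [316.8 281.2] [242.2 256.3]
FR [261.3  98.4] [394.  151.1]
BL [182.2 317.9] [177.1 163.3]
```

Request:
servo_tool(
  rows="0 0 -1 0 0 0;0 0 -1 0 0 0;0 0 -1 0 0 0;0 0 0 0 0 -1;0 0 0 0 0 -1;0 0 0 0 0 -1;0 0 0 0 0 -1",
  claw=0,
)

```text
clock: 0.98
eef_pos: [0.219, 0.6118, 0.4128]
eef_rot: [-179.9, -0.0, -172.0]
wrist_force: [0.2, -0.2, 0.6]
width: 0.325
grip_force: 0.0
```

Request:
servo_tool(
  rows="-0.1 -0.9 0 0 0 0;-0.1 -0.9 0 0 0 0;-0.1 -0.9 0 0 0 0;-0.1 -0.9 0 0 0 0;-0.1 -0.9 0 0 0 0;-0.1 -0.9 0 0 0 0;-0.1 -0.9 0 0 0 0;-0.1 -0.9 0 0 0 0;-0.1 -0.9 0 0 0 0;-0.1 -0.9 0 0 0 0;-0.1 -0.9 0 0 0 0;-0.1 -0.9 0 0 0 0",
)

```text
clock: 2.48
eef_pos: [0.3783, -0.022, 0.4134]
eef_rot: [180.0, 0.0, -172.2]
wrist_force: [0.5, 0.2, -0.0]
width: 0.003
grip_force: 0.0
```

```bash
python3 - <<'E'
from h import *
c,s=save('wrist','w1')
print(s['eef_pos'],s['eef_rot'],s['joints'],s['clock']);print(np.array(c['T_tool_cam']).round(3),c['fx'])
E
```

```text
[ 0.37828473 -0.02204094  0.41337408] [ 1.79994257e+02  2.23272290e-02 -1.72209587e+02] [-1.14758022e+01 -3.12590340e+01  1.10141507e+02  1.30321900e-02
  1.01098345e+02 -1.09263706e+02] 2.475
[[ 0.    -0.957 -0.291  0.083]
 [ 1.     0.     0.    -0.001]
 [-0.    -0.291  0.957 -0.151]
 [ 0.     0.     0.     1.   ]] 338.59033970987656
```

View pics/w1.png

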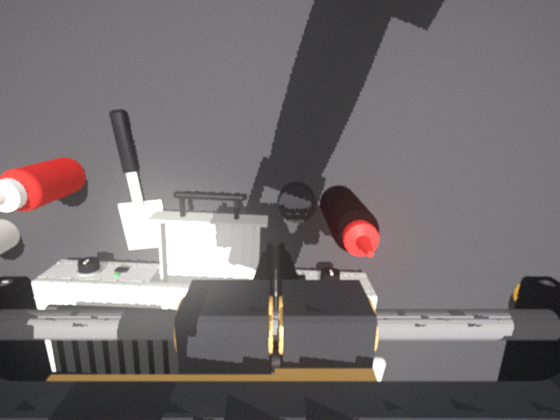

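Wrist view: pull bar (175,194)–(244,197), tray panel top edge (151,217)–(268,221), front deck edge (52,263)–(368,276), cups about (297,201), scraper left of the tray at (120,115)–(145,245).

```bash
cat >> h.py <<'E'
from scipy.spatial.transform import Rotation as Ro
def wcam(f):
    c,s=load(f);R=Ro.from_euler('xyz',s['eef_rot'],degrees=True).as_matrix()
    W=np.eye(4);W[:3,:3]=R;W[:3,3]=s['eef_pos'];W=W@np.array(c['T_tool_cam'])
    c['R']=W[:3,:3].T;c['t']=-W[:3,:3].T@W[:3,3];return c
E
python3 - <<'E'
from h import *
c=wcam('w1');a,_=load('scene0');b,_=load('side0')
for n,p,z in(('T-',(175,194),.056),('T+',(244,197),.056),('pan-',(151,217),.079),('pan+',(268,221),.079),('cups',(297,201),.057),('deckR',(52,263),.097),('deckL',(368,276),.097)):
    print(n,onz(c,*p,z).round(4))
for n,p,q,r in(('T-',(175,194),(331,162.7),(362,233)),('T+',(244,197),(340.3,196),(328,252.7))):
    print(n,tri(c,p,a,q),tri(c,p,b,r),onz(a,*q,.056).round(3),onz(b,*r,.056).round(3))
E
```

```text
T- [ 0.4467 -0.1702  0.056 ]
T+ [ 0.4369 -0.0638  0.056 ]
pan- [ 0.4807 -0.1981  0.079 ]
pan+ [ 0.463  -0.0224  0.079 ]
cups [0.4319 0.0186 0.057 ]
deckR [ 0.568  -0.3385  0.097 ]
deckL [0.5245 0.1408 0.097 ]
T- (array([ 0.44400471, -0.16663808,  0.06203018]), np.float64(0.003968543399577393)) (array([ 0.44636923, -0.16958705,  0.05645863]), np.float64(0.0009235299783342972)) [ 0.442 -0.167  0.056] [ 0.446 -0.169  0.056]
T+ (array([ 0.43587543, -0.06397802,  0.06104839]), np.float64(0.0010857738631813944)) (array([ 0.45161192, -0.06651889,  0.00067718]), np.float64(0.0015981338949502238)) [ 0.435 -0.066  0.056] [ 0.444 -0.054  0.056]
```

Request:
servo_tool(
  rows="0.05 -0.8 0 0 0 0.3;0.05 -0.8 0 0 0 0;0 0 0.8 0 0 0;0 0 0.8 0 0 0;0 0 0.8 0 0 0;0 0 0.8 0 0 0;0 0 0.8 0 0 0;0 0 0.6 0 0 0;0 0 0 0 -1 0;0 0 0 0 -1 0;0 0 0 0 -1 0;0 0 0 0 -1 0",
)

```text
clock: 4.03
eef_pos: [0.3838, -0.1159, 0.1375]
eef_rot: [-180.0, 27.7, -174.2]
wrist_force: [-1.3, 0.5, -0.2]
width: 0.004
grip_force: 0.0
```

```bash
python3 - <<'E'
from h import *
s=read_state();print(s['eef_pos'],s['eef_rot'],s['joints'],s['wrist_force'])
R=Ro.from_euler('xyz',s['eef_rot'],degrees=True).as_matrix();print(R.round(3))
for t in((.40,-.12,.058),):print(R.T@(np.array(t)-s['eef_pos'])/.06)
print(R.T@np.array([.995,.096,0]),R.T@np.array([0,0,-1]))
E
```

```text
[ 0.38379062 -0.11586275  0.13749177] [-179.99812618   27.70721778 -174.22409267] [ -37.28577903  -42.50564525  145.32523866   21.94448457   58.14995341
 -141.6058982 ] [-1.26342745  0.48958552 -0.18568768]
[[-0.881 -0.101  0.463]
 [-0.089  0.995  0.047]
 [-0.465 -0.    -0.885]]
[ 0.38417875 -0.09574967  1.29469662]
[-0.88498955 -0.00460694  0.46477228] [4.64953579e-01 2.89542760e-05 8.85335060e-01]
```

Request:
servo_tool(
  rows="0.1 0 0.32 0 0 0;0.1 0 0.32 0 0 0;0.1 0 0.32 0 0 0;0.1 0 0.34 0 0 0;0 0 0 0 0 0",
)

```text
clock: 4.65
eef_pos: [0.397, -0.1134, 0.0551]
eef_rot: [179.8, 27.3, -174.3]
wrist_force: [-0.7, 0.2, 0.5]
width: 0.005
grip_force: 0.0
```

```bash
python3 - <<'E'
from h import *
c,s=save('wrist','w2');print(s['eef_pos'],s['joints'],s['wrist_force'],s['clock'])
E
```

```text
[ 0.39703042 -0.11344728  0.0550896 ] [ -35.2373423   -30.99230029  147.66792885   25.34898165   45.08021065
 -146.14299359] [-0.66385502  0.15272601  0.5017489 ] 4.65
```

View pics/w2.png

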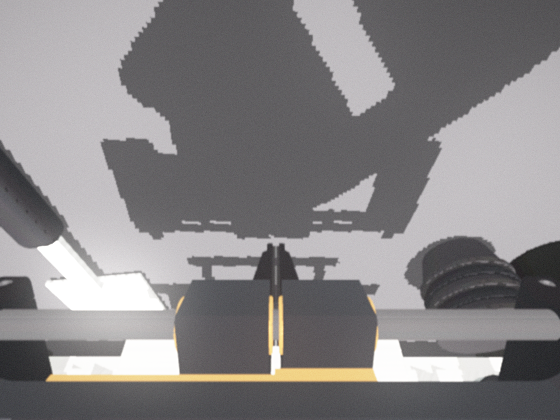

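Pull bar lies at columns 190–338, row 261, with the closed fingertips at (277,255) just before it, near its middle; the cups (470,290) and scraper (60,250) are clear of the lane. Pushing now.

Request:
servo_tool(
  rows="-0.18 0 0.09 0 0 0;-0.18 0 0.09 0 0 0;-0.18 0 0.09 0 0 0;-0.18 0 0.09 0 0 0;-0.18 0 0.09 0 0 0;-0.18 0 0.09 0 0 0;-0.18 0 0.09 0 0 0",
)

```text
clock: 5.58
eef_pos: [0.4833, -0.1063, 0.0587]
eef_rot: [-180.0, 27.5, -174.3]
wrist_force: [-2.8, -2.4, 0.5]
width: 0.005
grip_force: 1.4
```

Request:
servo_tool(
  rows="-0.09 0 0.045 0 0 0;-0.09 0 0.045 0 0 0;-0.09 0 0.045 0 0 0",
)

```text
clock: 5.95
eef_pos: [0.5006, -0.1045, 0.0588]
eef_rot: [180.0, 27.5, -174.3]
wrist_force: [-2.9, -1.8, -0.8]
width: 0.004
grip_force: 1.5
```

Request:
servo_tool(
  rows="-0.09 0 0.045 0 0 0;-0.09 0 0.045 0 0 0",
)

```text
clock: 6.2
eef_pos: [0.5126, -0.1033, 0.0589]
eef_rot: [180.0, 27.5, -174.3]
wrist_force: [-3.4, -3.1, -2.8]
width: 0.004
grip_force: 1.8
```

Request:
servo_tool(
  rows="-0.045 0 0.023 0 0 0;-0.045 0 0.023 0 0 0",
)

```text
clock: 6.45
eef_pos: [0.5185, -0.1027, 0.059]
eef_rot: [180.0, 27.5, -174.3]
wrist_force: [-2.3, -4.3, -2.4]
width: 0.007
grip_force: 1.9
```

Request:
servo_tool(
  rows="-0.045 0 0.023 0 0 0;-0.045 0 0.023 0 0 0",
)

```text
clock: 6.7
eef_pos: [0.5232, -0.1018, 0.0583]
eef_rot: [179.9, 27.3, -174.2]
wrist_force: [-18.9, -4.4, 5.6]
width: 0.006
grip_force: 7.1
```

Request:
servo_tool(
  rows="0.3 0 -0.15 0 0 0;0.6 0 -0.3 0 0 0;0.7 0 -0.35 0 0 0;-0.4 0 -0.8 0 0 0;-0.4 0 -0.8 0 0 0;-0.4 0 -0.8 0 0 0;-0.4 0 -0.8 0 0 0;-0.4 0 -0.8 0 0 0;-0.4 0 -0.8 0 0 0;-0.4 0 -0.8 0 0 0",
)

```text
clock: 7.95
eef_pos: [0.412, -0.1127, 0.4369]
eef_rot: [-179.9, 27.7, -174.2]
wrist_force: [-0.3, -0.3, 0.4]
width: 0.003
grip_force: 0.0
```

Request:
servo_tool(
  rows="0 0 0 0 1 0;0 0 0 0 1 0;0 0 0 0 1 0;0 0 0 0 1 0",
)

```text
clock: 8.45
eef_pos: [0.4125, -0.1128, 0.4352]
eef_rot: [-180.0, 0.0, -174.2]
wrist_force: [0.5, 0.5, -0.3]
width: 0.005
grip_force: 0.0
```

```bash
cat > aim.py <<'E'
from h import *
s=read_state();R=Ro.from_euler('xyz',s['eef_rot'],degrees=True).as_matrix()
print(s['eef_pos'],s['eef_rot'],s['joints'].round(1),s['wrist_force'].round(1))
yaw=np.radians(6.2);ex=np.array([np.cos(yaw),np.sin(yaw)]);ey=np.array([-ex[1],ex[0]]);o=np.array([.743,-.086])
r=np.hypot(.335,.018);a0=np.arctan2(18,335)
def top(t,gy): # TCP for tip on the bar's top
    return np.r_[o+(.118-r*np.cos(a0+t))*ex+gy*ey,.13+r*np.sin(a0+t)+.013+.019]
for n,gy,T in(('L',.115,.39),('R',-.12,.49)):
    for t in(T,.2,0):print(n,t,top(t,gy).round(4),'tool units',(R.T@(top(t,gy)-s['eef_pos'])/.06).round(2))
E
python3 aim.py; python3 - <<'E'
from h import *
for n in('scene','side'): save(n,n+'1')
A=[cv2.imread(f'pics/{n}1.png') for n in('scene','side')]
cv2.imwrite('pics/ab1.png',cv2.resize(np.hstack([A[0][40:320,120:420],A[1][60:340,180:480]]),None,fx=1.3,fy=1.3))
E
```

```text
[ 0.41253562 -0.11279743  0.43516952] [-1.79973293e+02  3.35421096e-02 -1.74189282e+02] [ -22.5  -24.3  103.5   -0.   100.7 -118.3] [ 0.5  0.5 -0.3]
L 0.39 [0.5467 0.0083 0.306 ] tool units [-2.43  1.78  2.15]
L 0.2 [0.525  0.006  0.2462] tool units [-2.06  1.78  3.15]
L 0 [0.5148 0.0049 0.18  ] tool units [-1.89  1.78  4.25]
R 0.49 [ 0.5878 -0.2236  0.3355] tool units [-2.72 -2.13  1.66]
R 0.2 [ 0.5504 -0.2276  0.2462] tool units [-2.09 -2.14  3.15]
R 0 [ 0.5402 -0.2287  0.18  ] tool units [-1.92 -2.14  4.25]
```

View pics/ab1.png

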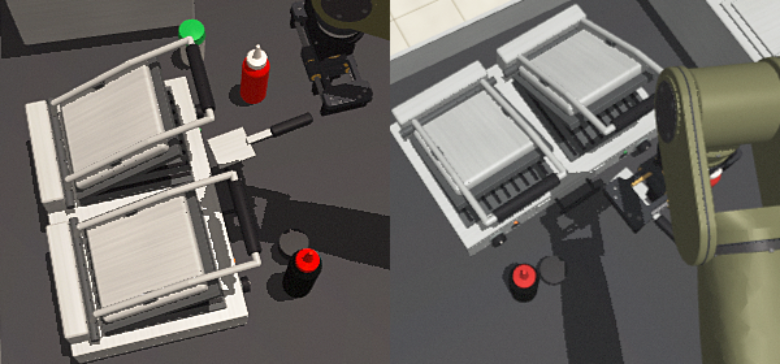

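The tray panel now sits against the housing; bottles, cups and scraper are unmoved. Now the left handle.

Request:
servo_tool(
  rows="-0.5 0.4 0 0 0 0;-0.5 0.4 0 0 0 0;-0.5 0.4 0 0 0 0;-0.5 0.4 0 0 0 0;-0.42 0.18 0 0 0 0;0 0 0.5 0 0 0;0 0 0.5 0 0 0;0 0 0.5 0 0 0;0 0 0.3 0 0 0;0 0 0.1 0 0 0",
)

```text
clock: 9.8
eef_pos: [0.5452, 0.0074, 0.3187]
eef_rot: [180.0, 0.0, -174.3]
wrist_force: [-0.5, 0.4, -0.5]
width: 0.005
grip_force: 0.0
```

Request:
servo_tool(
  rows="0 0 0.1 0 0 0;0 0 0.1 0 0 0;0 0 0.1 0 0 0",
)

```text
clock: 10.18
eef_pos: [0.5459, 0.0073, 0.3016]
eef_rot: [-180.0, 0.1, -174.3]
wrist_force: [0.1, -0.1, -0.9]
width: 0.004
grip_force: 0.0
```

Request:
servo_tool(
  rows="0 0 0.1 0 0 0;0 0 0.1 0 0 0",
)

```text
clock: 10.42
eef_pos: [0.5446, 0.0071, 0.2907]
eef_rot: [-180.0, -0.1, -174.3]
wrist_force: [-7.8, -0.9, 8.6]
width: 0.006
grip_force: 4.2
```

```bash
python3 - <<'E'
from h import *
for n in('scene','side'): save(n,n+'2')
A=[cv2.imread(f'pics/{n}2.png') for n in('scene','side')]
cv2.imwrite('pics/ab2.png',cv2.resize(np.hstack([A[0][150:300,230:380],A[1][150:300,220:370]]),None,fx=2.6,fy=2.6,interpolation=2))
E
```

```text
(no output)
```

View pics/ab2.png

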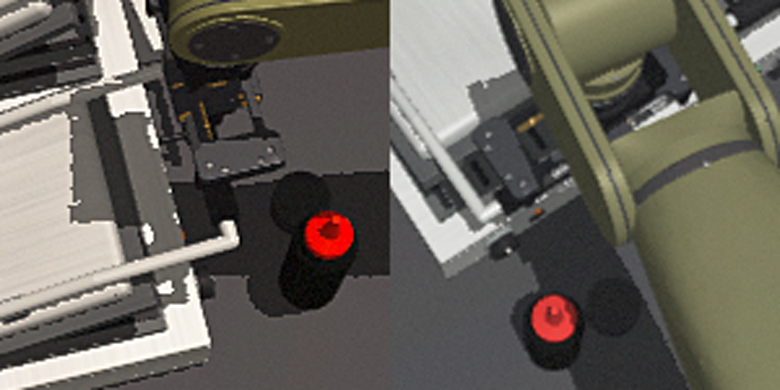

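Tip is on the left bar at scene (305,213) hidden by the gripper; the sideways force suggests friction or a front-edge touch. I'll lift off, go 6 mm forward, and press following the handle's arc.

Request:
servo_tool(
  rows="0 0 -0.3 0 0 0;-0.12 0 0 0 0 0;0 0 0.2 0 0 0;0.03 0 0.1 0 0 0;0.04 0 0.1 0 0 0;0.04 0 0.1 0 0 0",
)

```text
clock: 11.28
eef_pos: [0.5463, 0.0075, 0.2776]
eef_rot: [180.0, 0.1, -174.3]
wrist_force: [-0.1, 1.2, 4.1]
width: 0.004
grip_force: 2.4
```

Request:
servo_tool(
  rows="0.04 0 0.1 0 0 0;0.04 0 0.1 0 0 0",
)

```text
clock: 11.52
eef_pos: [0.5415, 0.0071, 0.2651]
eef_rot: [180.0, 0.1, -174.3]
wrist_force: [2.3, 2.6, 4.3]
width: 0.007
grip_force: 2.1
```

Request:
servo_tool(
  rows="0.035 0 0.12 0 0 0;0.032 0 0.12 0 0 0;0.028 0 0.12 0 0 0;0.025 0 0.12 0 0 0;0.022 0 0.12 0 0 0;0.018 0 0.12 0 0 0;0.015 0 0.12 0 0 0;0.012 0 0.12 0 0 0;0.01 0 0.12 0 0 0",
)

```text
clock: 12.65
eef_pos: [0.5275, 0.0054, 0.199]
eef_rot: [-180.0, -0.3, -174.3]
wrist_force: [-6.1, 0.3, 5.9]
width: 0.008
grip_force: 2.8
```

Request:
servo_tool(
  rows="0.01 0 0.1 0 0 0;0.01 0 0.1 0 0 0",
)

```text
clock: 12.9
eef_pos: [0.5263, 0.0052, 0.187]
eef_rot: [-180.0, -0.3, -174.3]
wrist_force: [-4.4, 0.5, 4.2]
width: 0.006
grip_force: 2.7
```

Request:
servo_tool(
  rows="0 0 0.08 0 0 0;0 0 0.06 0 0 0",
)

```text
clock: 13.15
eef_pos: [0.5261, 0.0052, 0.1792]
eef_rot: [-180.0, -0.4, -174.2]
wrist_force: [-9.7, -0.8, 17.2]
width: 0.002
grip_force: 8.8
```

Request:
servo_tool(
  rows="0 0 0.05 0 0 0;0 0 0.05 0 0 0",
)

```text
clock: 13.4
eef_pos: [0.5262, 0.0051, 0.178]
eef_rot: [-180.0, -0.4, -174.2]
wrist_force: [-19.8, -0.6, 35.5]
width: 0.003
grip_force: 17.8
```

Request:
servo_tool(
  rows="0 0 -0.1 0 0 0;0 0 -0.4 0 0 0;0 0 -0.7 0 0 0;0 0 -0.7 0 0 0;0 0 -0.7 0 0 0;0 0 -0.7 0 0 0;0 0 -0.7 0 0 0",
)

```text
clock: 14.28
eef_pos: [0.5277, 0.0052, 0.4131]
eef_rot: [-180.0, -0.2, -174.3]
wrist_force: [0.9, 0.2, 0.1]
width: 0.005
grip_force: 0.0
```

Request:
servo_tool(
  rows="-0.1 -0.6 0 0 0 0;-0.1 -0.6 0 0 0 0;-0.1 -0.6 0 0 0 0;-0.1 -0.6 0 0 0 0;-0.1 -0.6 0 0 0 0;-0.1 -0.6 0 0 0 0;-0.08 -0.3 0 0 0 0;0 0 0.5 0 0 0;0 0 0.5 0 0 0;0 0 0 0 0 0",
)

```text
clock: 15.52
eef_pos: [0.5911, -0.2222, 0.3496]
eef_rot: [179.8, -0.4, -174.2]
wrist_force: [-0.3, 0.1, 0.7]
width: 0.004
grip_force: 0.0
```

```bash
python3 aim.py
```

```text
[ 0.59109339 -0.22222801  0.34960172] [ 179.77284093   -0.38643742 -174.23581536] [ -25.5    2.4   88.5   -0.    89.5 -121.2] [-0.3  0.1  0.7]
L 0.39 [0.5467 0.0083 0.306 ] tool units [0.35 3.89 0.74]
L 0.2 [0.525  0.006  0.2462] tool units [0.7  3.89 1.74]
L 0 [0.5148 0.0049 0.18  ] tool units [0.87 3.88 2.85]
R 0.49 [ 0.5878 -0.2236  0.3355] tool units [ 0.05 -0.02  0.23]
R 0.2 [ 0.5504 -0.2276  0.2462] tool units [ 0.67 -0.03  1.73]
R 0 [ 0.5402 -0.2287  0.18  ] tool units [ 0.84 -0.03  2.83]
```

Request:
servo_tool(
  rows="0 0 0.1 0 0 0;0 0 0.1 0 0 0;0 0 0.1 0 0 0",
)

```text
clock: 15.9
eef_pos: [0.5927, -0.2232, 0.3367]
eef_rot: [-180.0, 0.1, -174.3]
wrist_force: [0.3, -0.4, -0.0]
width: 0.003
grip_force: 0.0
```

Request:
servo_tool(
  rows="0.05 0 0.1 0 0 0;0.05 0 0.1 0 0 0",
)

```text
clock: 16.15
eef_pos: [0.5867, -0.2237, 0.3252]
eef_rot: [-180.0, 0.1, -174.3]
wrist_force: [0.1, 1.6, 6.5]
width: 0.006
grip_force: 3.1
```

Request:
servo_tool(
  rows="0.05 0 0.1 0 0 0;0.05 0 0.1 0 0 0",
)

```text
clock: 16.4
eef_pos: [0.5805, -0.2243, 0.3142]
eef_rot: [-179.9, 0.1, -174.3]
wrist_force: [-1.8, 1.8, 6.9]
width: 0.001
grip_force: 3.6
```

Request:
servo_tool(
  rows="0.06 0 0.12 0 0 0;0.056 0 0.12 0 0 0;0.052 0 0.12 0 0 0;0.049 0 0.12 0 0 0;0.045 0 0.12 0 0 0;0.042 0 0.12 0 0 0;0.038 0 0.12 0 0 0;0.035 0 0.12 0 0 0;0.032 0 0.12 0 0 0",
)

```text
clock: 17.52
eef_pos: [0.5548, -0.2272, 0.2488]
eef_rot: [-180.0, -0.1, -174.3]
wrist_force: [-6.6, 1.0, 7.7]
width: 0.006
grip_force: 3.8
```

Request:
servo_tool(
  rows="0.028 0 0.12 0 0 0;0.025 0 0.12 0 0 0;0.022 0 0.12 0 0 0;0.02 0 0.12 0 0 0;0.017 0 0.12 0 0 0;0.014 0 0.12 0 0 0;0.011 0 0.12 0 0 0;0.009 0 0.1 0 0 0",
)

```text
clock: 18.52
eef_pos: [0.5462, -0.2284, 0.1918]
eef_rot: [-179.9, -0.1, -174.3]
wrist_force: [-5.2, -0.2, 6.7]
width: 0.002
grip_force: 3.2
```

Request:
servo_tool(
  rows="0 0 0.07 0 0 0;0 0 0.07 0 0 0",
)

```text
clock: 18.77
eef_pos: [0.5462, -0.2284, 0.1834]
eef_rot: [-179.9, -0.1, -174.3]
wrist_force: [-6.0, -0.8, 6.8]
width: 0.004
grip_force: 3.1
```

Request:
servo_tool(
  rows="0 0 0.06 0 0 0;0 0 0.06 0 0 0",
)

```text
clock: 19.02
eef_pos: [0.5463, -0.2285, 0.1789]
eef_rot: [-179.9, -0.2, -174.3]
wrist_force: [-13.1, 3.7, 24.7]
width: -0.0
grip_force: 12.1
```

Request:
servo_tool(
  rows="0 0 0.04 0 0 0;0 0 0.03 0 0 0",
)

```text
clock: 19.27
eef_pos: [0.5463, -0.2285, 0.1782]
eef_rot: [-179.9, -0.2, -174.2]
wrist_force: [-19.6, 5.4, 34.4]
width: 0.006
grip_force: 16.8
```

Shut at the stop. Lift off, move aside and check all three.

Request:
servo_tool(
  rows="0 0 -0.1 0 0 0;0 0 -0.4 0 0 0;0 0 -0.7 0 0 0;0 0 -0.7 0 0 0;0 0 -0.7 0 0 0;0 0 -0.7 0 0 0;0 0 -0.5 0 0 0",
)

```text
clock: 20.15
eef_pos: [0.5473, -0.2278, 0.4014]
eef_rot: [-179.9, 0.1, -174.3]
wrist_force: [0.6, -0.2, 0.1]
width: 0.005
grip_force: 0.0
```

Request:
servo_tool(
  rows="0.8 0.1 0 0 0 0;0.8 0.1 0 0 0 0;0.8 0.1 0 0 0 0;0.8 0.1 0 0 0 0;0 0.8 0 0 0 0;0 0.8 0 0 0 0;0 0.8 0 0 0 0;0 0.8 0 0 0 0;0 0 0 0 0 0",
)

```text
clock: 21.28
eef_pos: [0.3342, -0.0299, 0.3993]
eef_rot: [-180.0, 0.1, -173.9]
wrist_force: [0.9, -0.4, 0.8]
width: 0.007
grip_force: 0.0
```

```bash
python3 - <<'E'
from h import *
for n in('scene','side'): save(n,n+'3')
A=[cv2.imread(f'pics/{n}3.png') for n in('scene','side')]
cv2.imwrite('pics/ab3.png',cv2.resize(np.hstack([A[0][40:320,120:400],A[1][50:330,170:450]]),None,fx=1.4,fy=1.4,interpolation=2))
for n in('scene','side'):
    a=cv2.imread(f'pics/{n}0.png');b=cv2.imread(f'pics/{n}3.png')
    for nm,lo,hi in(('red',(0,0,150),(70,60,255)),('green',(0,120,0),(120,255,90)),('yel',(0,100,180),(60,190,255))):
        print(n,nm,[[tuple(np.round(x[i],1))+(int(s[i][4]),) for i in range(1,k) if s[i][4]>25] for k,_,s,x in (cv2.connectedComponentsWithStats(cv2.inRange(q,lo,hi)) for q in(a,b))])
E
```

```text
scene red [[(np.float64(318.5), np.float64(93.8), 109), (np.float64(356.4), np.float64(239.6), 214)], [(np.float64(318.5), np.float64(93.8), 109), (np.float64(356.5), np.float64(239.6), 218)]]
scene green [[(np.float64(267.5), np.float64(62.2), 250)], [(np.float64(267.3), np.float64(62.7), 270)]]
scene yel [[(np.float64(329.4), np.float64(409.7), 79)], [(np.float64(329.3), np.float64(409.7), 79)]]
side red [[(np.float64(422.0), np.float64(197.7), 104), (np.float64(283.0), np.float64(269.1), 73)], [(np.float64(416.5), np.float64(194.3), 38), (np.float64(283.1), np.float64(269.3), 56)]]
side green [[(np.float64(431.1), np.float64(142.0), 240)], [(np.float64(431.0), np.float64(142.0), 246)]]
side yel [[], []]
```

View pics/ab3.png

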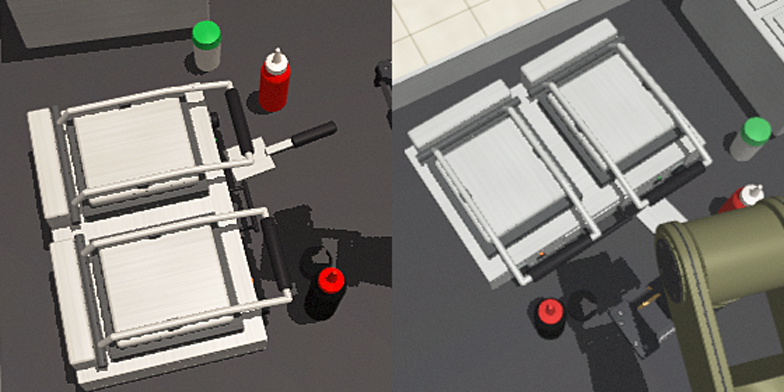

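Both plates lie flat and level, bottle and cap blobs have not moved; the red bottle is only part-hidden by the arm in the side view. One last check of the tray with the wrist camera.

```bash
python3 - <<'E'
from h import *
c,s=save('wrist','w3')
i=cv2.imread('pics/w3.png')[180:330,60:460].astype(float)
i=np.clip(255*(i/255)**.6,0,255).astype(np.uint8)
i=cv2.resize(i,None,fx=2,fy=2,interpolation=2)
for g in range(0,400,40): cv2.putText(i,str(60+g),(g*2,8),0,.35,(0,0,255),1)
for g in range(0,150,20): cv2.putText(i,str(180+g),(0,g*2+8),0,.35,(0,0,255),1)
cv2.imwrite('pics/w3c.png',i)
w=wcam('w3');yaw=np.radians(6.2);ex=np.array([np.cos(yaw),np.sin(yaw)]);ey=np.array([-ex[1],ex[0]])
for ox in(.74,.745):
  o=np.array([ox,-.086])
  for n,x,y,z in(('pull-',-.207,-.05,.056),('pull+',-.207,.05,.056),('hL-',-.217,.067,.148),('hL+',-.217,.203,.148),('hR+',-.217,-.067,.148),('knobL',-.19,.2,.055),('panel top L',-.172,.092,.079)):
    print(n,np.round(proj(w,np.r_[o+x*ex+y*ey,z]),1))
E
```

```text
pull- [186.3 281.5]
pull+ [247.6 281.2]
hL- [254.5 308. ]
hL+ [354.5 307.4]
hR+ [156.2 308.5]
knobL [339.  289.6]
panel top L [273.5 307.8]
pull- [186.2 284.2]
pull+ [247.4 283.9]
hL- [254.2 311.2]
hL+ [353.8 310.6]
hR+ [156.2 311.7]
knobL [338.6 292.3]
panel top L [273.2 310.5]
```

View pics/w3c.png

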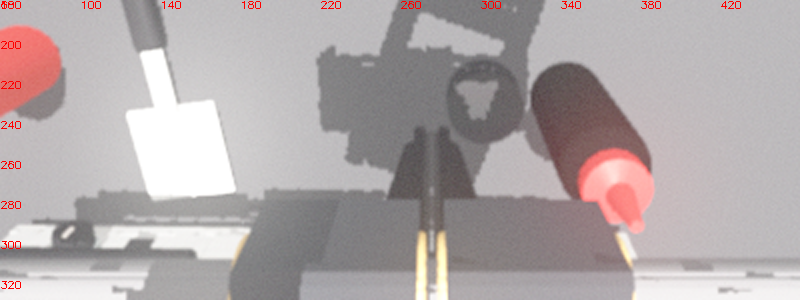

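```bash
python3 - <<'E'
from h import *
yaw=np.radians(6.2);ex=np.array([np.cos(yaw),np.sin(yaw)]);ey=np.array([-ex[1],ex[0]]);o=np.array([.743,-.086])
for f in('scene1','scene3'):
    c,_=load(f);g=cv2.cvtColor(c['img'],cv2.COLOR_RGB2GRAY).astype(np.float32)
    for y in(-.07,-.04,-.03,-.02,-.01,0,.01):
        xs=np.arange(-.26,-.15,.005);uv=np.array([proj(c,np.r_[o+x*ex+y*ey,.056]) for x in xs],np.float32)
        p=cv2.remap(g,uv[None,:,0],uv[None,:,1],1)[0]
        print(f,y,np.round(uv[10]),p.astype(int))
print(xs.round(3))
# handles measured from scene3 dark blobs
E
```

```text
scene1 -0.07 [295. 164.] [221 219 236 236 236 241 190 235 215 239 239 235 242 206 130  72  83  78
 107 238 231 230 230]
scene1 -0.04 [298. 174.] [ 78  80  78  79  79  60  32  30 181 233 204 225 219 226 220 225 220 223
 221 219 214 213 210]
scene1 -0.03 [299. 177.] [ 80  80  80  77  82  65  32  27 188 238 196  67  24  38  52  47  69  60
  94 105 118 111 121]
scene1 -0.02 [300. 180.] [ 80  81  81  80  82  60  33  37  37  37  34  27  19  33  35  37  40  36
  54 104 102 101  87]
scene1 -0.01 [301. 183.] [ 81  79  79  79  80  79  33  34  40  45  37  30  23  33  35  37  35  36
  45 104 101 101 101]
scene1 0 [302. 187.] [ 81  83  65  32  35  36  34  36  42  46  39  30  20  30  36  36  35  37
  44 105 100 102 103]
scene1 0.01 [303. 190.] [ 34  35  37  35  36  35  36  37  42  48  38  30  23  32  35  36  35  36
  37 104 100 100 103]
scene3 -0.07 [295. 164.] [221 219 236 234 234 233 231 229 227 227 225 227 225 230 219  69  35  33
  59 100 101  96  95]
scene3 -0.04 [298. 174.] [ 80  79  79  79  81  78  78  77  79  79  76  39  35  42  46  47  49  28
 119 242 232 233 232]
scene3 -0.03 [299. 177.] [ 79  79  79  81  80  80  80  77  80  80  72  38  32  69  82  37  31  34
  84 245 231 232 233]
scene3 -0.02 [300. 180.] [ 78  80  80  79  80  80  80  81  78  79  83  38  34  69  84  38  35  32
  85 244 232 231 233]
scene3 -0.01 [301. 183.] [ 76  78  81  80  79  79  80  80  79  80  79  39  35  70  87  39  36  82
  83 238 230 230 234]
scene3 0 [302. 187.] [ 80  80  79  82  78  80  78  76  76  75  77  37  31  60  78  32  46  69
  78 216 173 220 212]
scene3 0.01 [303. 190.] [ 79  80  79  80  79  73 173 233 234 244 243 232 250 242 230 243 229 218
 219 207 196 195 183]
[-0.26  -0.255 -0.25  -0.245 -0.24  -0.235 -0.23  -0.225 -0.22  -0.215
 -0.21  -0.205 -0.2   -0.195 -0.19  -0.185 -0.18  -0.175 -0.17  -0.165
 -0.16  -0.155 -0.15 ]
```

```bash
python3 -c "
from station import *
print(hand_in())"
```

```text
the job is handed in; nothing more can be done
None
```

I pushed the grease tray home and pressed both top plates shut at their stops. The camera checks put the tray about 1 mm from fully home, and the bottles and shaker had not moved. I checked the cups and scraper only by eye, and both looked in place. The job is handed in, at about 21 s on the clock; the hand-in call returned no verdict.

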